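# Shut the ultrasonic cleaner and switch it on

### The arm

A 6-joint arm with a two-finger parallel gripper is mounted at the origin on the work surface. World frame = base frame: x ahead of the robot, y to its left, z up, the work surface at z = 0. Lengths are in mm, angles in rad, forces in N, time in s.
With the tool pointing down it reaches from about 275 to 1000 mm from the base axis. Payload 8.4 kg.
Tool frame: the origin (TCP) lies between the finger pads; the fingertips stand 17 mm ahead of it and the grasp point (between the pads) lies 2 mm behind it; z points along the fingers, y is the line along which they close (so a half turn about z gives the same grasp; the last joint's range is limited). The gripper opens to 85 mm and grips with 20 to 120 N. Pads are 22 mm wide; open, the fingers measure 114 mm over their backs; the gripper's body (76 mm by 85 mm) begins 54 mm behind the grasp point. The pads swing forward as they close: fully open they stand 13 mm farther back than shut.
Start: joints at [-1.129, 0.353, 1.633, -0, 1.155, -0.002], TCP at [268.358, -564.457, 248.281] pointing down, gripper open.
Joint ranges: [-2.63, 2.63], [-0.92, 2.1], [0.06, 2.66], [-1.3, 4.44], [0, 2.69], [-3.02, 3.02]. Speed limits (rad/s): [2.22, 2.22, 2.79, 3.14, 3.14, 3.14].

### API

Orientations are given as [roll, pitch, yaw] about the fixed x, y, z axes, in that order (R = Rz(yaw) Ry(pitch) Rx(roll)).
In Python, from rig import sense, grab_frame, sign_off gives the robot as it stands. The module is installed in compiled form; this text tells all that it offers.
- The arm moves only by the tool send_rows, never from a script. Its argument "moves" is a list that holds one entry, the list of rows, each a list of 7 numbers: the shift along the world's x, y, z in m, then the turn, a rotation vector about the world's x, y, z in rad, then the opening, from -1 (shut) to 1 (fully open). In form: [[[dx, dy, dz, rx, ry, rz, jaw], ...]]. A call has 1 to 10 rows; each row shifts and turns the commanded pose from where the row before left it; what a row does not reach is not made up. A row lasts 1/10 s, in which the tool goes at most 50 mm and 8.59 degrees, less where a joint would pass 70% of its speed; a pose out of reach is approached as far as the arm can. A call with a gripper value outside its range is refused whole. The fingers move at their own pace and stop on an object; "grip_force" is the grip in N (left out, the last holds). Time passes only in rows, so rows that do not move let the fingers close. It gives the time, the measured TCP pose, the force, the opening and the grip force at its end, in the units of the state.
- sense(): the state, without advancing time (a new reading comes with each control period).
- grab_frame(name): name is "scene" or "top" or "wrist"; returns a dict with "img" (400x640x3 uint8, red, green, blue), "mtx" (3x3 intrinsics, pixels), "rvec" (rotation vector, rad) and "tvec" (3), from world to camera coordinates, as OpenCV has them; the wrist camera has in their place "T_tool_cam" (4x4, takes a point from camera to tool coordinates, whose origin is the TCP and whose axes are the flange's). Camera axes: x right, y down, z forward; pixel columns grow to the right and rows downward; lengths in mm; the calibration is good to about 2 mm. A picture is of the moment at which its call begins: read the wrist's pose just before it. There is no depth.
- sign_off(): hands the job in; it is judged then, once.
The state is a dict: "clock": time; "qpos": joint angles; "qvel": joint speeds; "joint_efforts": joint torques, N m; "eef_pos": TCP position; "tcp_rot": TCP orientation; "contact_force": force on the tool from outside, world axes, zero at the start; "wrist_torque": the same for the moment, N m; "opening": opening from 0.0 (shut) to 1.0 (fully open); "grasp_force": force on a finger pad.
Only numpy, scipy, OpenCV 4.12 (cv2) and the standard library are available. Lean on these libraries where they do the work, as an engineer would, in place of code of your own. Each camera call takes 0.05 s, during which the arm holds its last target. There are 200 camera calls.

### The job

Get the ultrasonic cleaner going on the basket of rings: with a fingertip, tip the basket's wire handle over until it lies flat on the basket, then push the raised lid down until it is fully shut without letting it slam, and only then tip the big power rocker on the control panel to on by pressing its raised far end. Only push: leave the basket sitting in the tank, the heater rocker and the timer knob as they are, and everything else on the bench where it stands.

Things in the scene. Friction and masses are not known exactly. Their poses are not given: they have to be found in the camera images.
- cleaner: Fixed ultrasonic cleaner. Origin on the bench under the tank's centre; x from its front (robot's side) to its back, y to its left, z up. Steel tank 160 x 180 mm outside (x, y), 137 x 151 inside, rim 150 above the bench, inner floor at 60. Black control housing on its right: x -80..80, y -196..-88 mm, its panel sloping up from 93 mm height at the front to 127 at the back.
- lid (a joint): Lid hinge, rad: 0 = shut (lid level), pi/2 = upright; starts raised at 1.57 to 1.78, stop at 1.85. Stiff: the lid stays at any angle, and about 2 to 5 N near its free edge pushes it all the way down. Steel plate 6 mm thick (3 mm either side of the hinge plane), 192 mm wide, from 9 to 185 mm from the hinge line; a 56 mm wide finger tab in the middle reaches 203 mm.
- lid_hinge (a point): Fixed point on the hinge line (along the cleaner's y), in the middle of the lid's width: 92 mm behind the tank's centre, 156 mm above the bench. Its axes are the cleaner's. The raised lid's outer face looks to the cleaner's +x.
- lid_edge (a point): Middle of the steel lid's free edge on its outer (upper) face, 185 mm from the hinge line; moves with the lid.
- basket: Loose wire basket standing in the tank, 118 x 134 x 75 mm (x, y, z), about 0.4 kg, with rings in it. Origin at the centre of its underside; its axes are close to the cleaner's. Stays in the tank.
- bail (a joint): Folding wire handle of the basket, rad: 0 = upright, positive = leaning to the basket's +x (the lid hinge's side), negative = to the front; folds either way to a stop at +1.45 or -1.45, flat on the basket. Starts within 0.35 of upright. It stays where it is left; less than 1 N on the bar turns it. Its pivot line runs along the basket's y, 73 mm above the basket's underside.
- bail_bar (a point): Middle of the handle's cross bar (5 mm round wire along the basket's y, 116 mm wide overall), 58 mm from the pivot line; about 191 mm above the bench when upright, about 140 mm when flat.
- power (a joint): The power rocker, rad: 0 = off (far end up), 0.4 = on (far end down). A stiff rocker with stops at both ends that stays where it is left: about 3 N on its raised far end pushes it; press until it stops. It turns about the cleaner's y axis.
- power_far (a point): The place to press on the power rocker: on top of its far end, 12 mm behind its pivot. The rocker is 34 x 26 mm (x, y), the bigger of the two on the panel and the nearest the front; it sinks about 5 mm here.
- heat (a joint): The heater rocker, rad: 0 = off, 0.4 = on. Smaller (21 x 15 mm), 58 mm behind the power rocker on the panel. To be left off.
- timer (a joint): The timer knob at the back of the panel, 38 mm across, 17 mm tall, rad from its present setting, clockwise positive. To be left as it is.
- green_bar: Loose bar of green polishing compound standing on end, 42 x 42 x 85 mm; origin at the centre of its underside. Leave alone.
- jar: Loose amber jar with a black cap, 58 mm across, 75 mm tall; origin at the centre of its underside. Leave alone.
- sieve_cup: Loose yellowish plastic cup, 68 mm across, 45 mm tall; origin at the centre of its underside. Leave alone.
- tripoli_bar: Loose red-brown compound bar lying flat, 110 x 45 x 35 mm; origin at the centre of its underside. Leave alone.
- brush_wheel: Loose black brush wheel lying flat, 92 mm across, 22 mm thick, behind the cleaner; origin at the centre of its underside. Leave alone.
- buff: Loose pinkish muslin buff lying flat, 100 mm across, 22 mm thick; origin at the centre of its underside. Leave alone.
- ring_clamp: Loose wooden ring clamp lying flat, 123 x 26 x 21 mm; origin at the centre of its underside. Leave alone.
Things that resemble listed ones, but are neither listed nor needed, are in the scene too. Leave any green or orange look-alike of the basket alone.

How it is judged (in metres and radians):
On the way, in this order (a step that is already met when the one before it is completed fails the run):
1. the basket's handle lies flat while the lid is still up ((value of joint bail above 1.25 rad or value of joint bail below -1.25 rad) and value of joint lid above 0.6 rad), for 0.2 s.
2. the lid is fully shut over the flat handle, the power still off ((value of joint bail above 1.25 rad or value of joint bail below -1.25 rad) and value of joint lid below 0.04 rad and value of joint power below 0.15 rad), for 0.2 s.
3. the power rocker is on with the lid shut (value of joint power above 0.34 rad and value of joint lid below 0.04 rad), for 0.2 s.
At the end, for the whole second after the job is handed in: Handle flat (within about 0.2 rad of its stop), lid shut (within 0.04 rad) and at rest, power rocker on (beyond 0.34 rad), heater off, timer within 0.35 rad of its setting, basket standing on the tank floor (all of step 3 and (value of joint bail above 1.25 rad or value of joint bail below -1.25 rad) and value of joint heat below 0.15 rad and value of joint timer below 0.35 rad and z of basket in the frame of cleaner below 0.066 m and velocity of joint lid between -0.05 and 0.05 rad/s); the robot touches nothing.
It fails at once if the basket is lifted off the tank floor (more than 10 mm) (z of basket in the frame of cleaner above 0.07 m).
It fails at once if the lid slams (falls the last part faster than 2.5 rad/s) (value of joint lid below 0.35 rad and velocity of joint lid below -2.5 rad/s).
It fails at once if the power is switched on before the lid is shut (value of joint power above 0.25 rad and value of joint lid above 0.08 rad).
It fails at once if the heater rocker is switched or the timer knob is turned (value of joint heat above 0.25 rad or value of joint timer above 0.35 rad).
It fails at once if something else on the bench is moved (more than 20 mm) (distance of any of green_bar, jar, sieve_cup, tripoli_bar, brush_wheel, buff, ring_clamp from where it was at the start of the episode above 0.02 m).
It also fails if it takes over 54 s, if anything falls off the work surface, if the arm or the gripper's body presses on something with over 40 N, if the wrist force passes 120 N, or if a joint passes its speed limit or range.

## Working session

There is one attempt and no reset: what is moved stays moved. The work goes in short steps, Python scripts to look and compute and a tool call to move; the robot and the scene stay as the last step left them, time stands still between calls to the robot, and variables do not carry over. Pictures are saved under pics/ and viewed, at most 10 in all, crops included, and the job is handed in when it is done.

Besides the shell and the picture viewer there is one more tool, called after "Call:" by a JSON object that holds its "api" and its "payload". send_rows: Moves the arm, as the interface text tells. Its arguments: {"type":"object","properties":{"moves":{"type":"array"},"grip_force":{"type":"number"}},"required":["moves"]}

```bash
mkdir -p pics; cat > h.py <<'E'
import numpy as np, cv2
from rig import sense, grab_frame, sign_off
def save(f,n): cv2.imwrite(f'pics/{n}.png',cv2.cvtColor(f['img'],cv2.COLOR_RGB2BGR))
def cam(f):
    R=cv2.Rodrigues(np.array(f['rvec'],float))[0]; t=np.array(f['tvec'],float).ravel(); return np.array(f['mtx'],float),R,t
def ray(f,p):
    K,R,t=cam(f); d=R.T@np.linalg.inv(K)@[p[0],p[1],1]; return -R.T@t,d/np.linalg.norm(d)
def onz(f,p,z):
    o,d=ray(f,p); return o+d*(z-o[2])/d[2]
def proj(f,P):
    K,R,t=cam(f); q=K@(R@np.array(P,float)+t); return q[:2]/q[2]
def tri(f,p,g,q):
    o,d=ray(f,p);a,b=ray(g,q); s=np.linalg.lstsq(np.c_[d,-b],a-o,rcond=None)[0]
    A,B=o+s[0]*d,a+s[1]*b; return (A+B)/2,np.linalg.norm(A-B)
E
python3 - <<'E'
from h import *
import pickle
s=sense();print(s)
fs={}
for n in('scene','top'):
    f=grab_frame(n);save(f,n+'0');fs[n]=f;K,R,t=cam(f);print(n,-R.T@t,K[0,0],R[2])
pickle.dump(fs,open('f0.pkl','wb'))
E
```

```text
{'clock': 0.0, 'qpos': array([-1.12938402e+00,  3.53641939e-01,  1.63414889e+00,  3.06566344e-05,
        1.15522958e+00, -2.36045454e-03]), 'qvel': array([-0.00028467,  0.00076043, -0.00011055,  0.00171155, -0.00126688,
        0.00156729]), 'joint_efforts': array([ 3.58058358e-03, -6.05230236e+01, -3.42065799e+01,  3.72000677e-04,
        9.54426796e-03,  4.19026401e-05]), 'eef_pos': array([ 268.17324209, -564.02153132,  247.55924614]), 'tcp_rot': array([-3.14016497e+00, -3.13997423e-05,  4.43760342e-01]), 'contact_force': array([-0.10447496,  0.26490383, -0.10983669]), 'wrist_torque': array([0.01830524, 0.01862781, 0.02751078]), 'grasp_force': 0.0, 'opening': 1.0035378786899722}
scene [1140.65562254 -290.97641419 1207.17931944] 487.54255865451364 [-0.4726586   0.26566603 -0.84024723]
top [ 380.88555406   52.36604954 1306.67785316] 475.89623872855475 [ 0.12950732 -0.01663844 -0.99143886]
```

View pics/scene0.png

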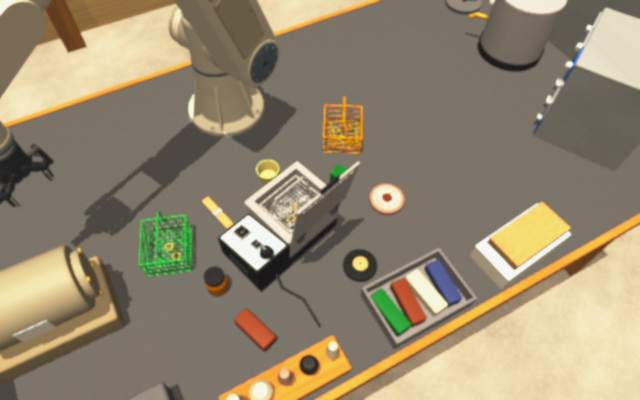

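View pics/top0.png

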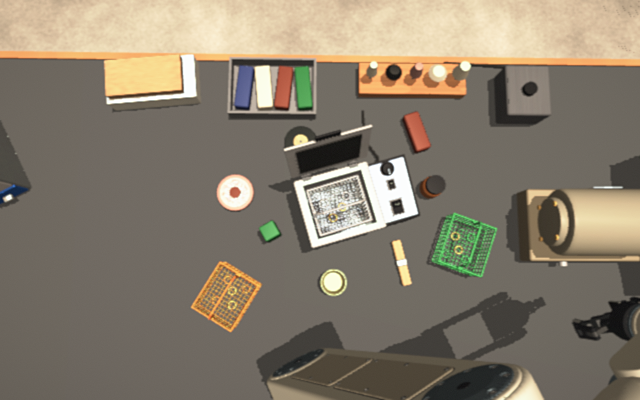

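The scene view shows the steel tank with its basket at about (292,200) and the raised lid at (325,205). The panel is at (250,245), with a green basket at (166,245) and an orange one at (343,128). The top view shows the tank at (340,207), the panel at (393,190) with the power rocker at (397,206), the heater at (391,184) and the knob at (388,168).

Things that could be taken for the basket, in top-view pixels: the steel one in the tank (338,207), green (463,245), orange (227,295). I choose the steel one. For the rocker, (397,206) is the bigger one and nearest the front, against the heater at (391,184). I'll check both in one close crop.

```bash
python3 - <<'E'
from h import *
import pickle
fs=pickle.load(open('f0.pkl','rb'))
a=fs['scene']['img'][155:295,215:365]; b=fs['top']['img'][115:255,280:430]
im=np.vstack([cv2.resize(x,None,fx=4,fy=4,interpolation=cv2.INTER_CUBIC) for x in (a,)])
im2=cv2.resize(b,None,fx=4,fy=4,interpolation=cv2.INTER_CUBIC)
for n,i in(('cs',im),('ct',im2)): cv2.imwrite(f'pics/{n}.png',i[:,:,::-1])
E
```

```text
(no output)
```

View pics/cs.png

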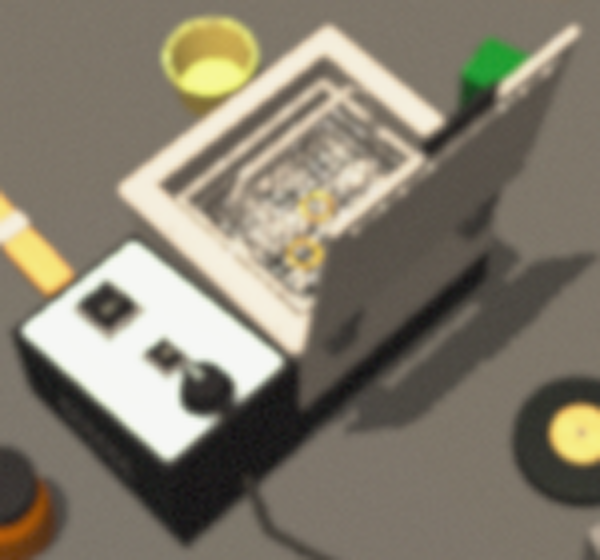

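View pics/ct.png

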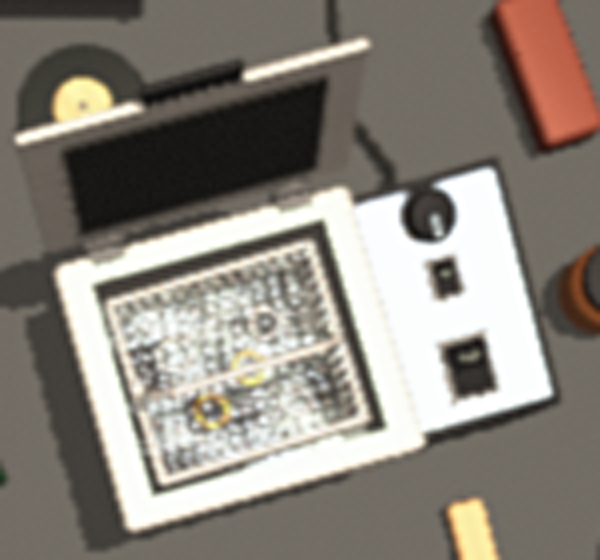

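The crops confirm the choices. The steel basket is in the tank, with its handle bar from about (148,400) to (338,345) in the top crop. The power rocker is at (470,367) in the top crop, and the heater is at (445,277). The lid's free edge runs from (15,140) to (368,42).

```bash
python3 - <<'E'
from h import *
import pickle
fs=pickle.load(open('f0.pkl','rb'));T=fs['top'];S=fs['scene']
tp=lambda x,y:((x+.5)/4-.5+280,(y+.5)/4-.5+115)
sp=lambda x,y:((x+.5)/4-.5+215,(y+.5)/4-.5+155)
# rim corners FL FR BL BR
loc=np.array([[-80,90],[-80,-90],[80,90],[80,-90]],float)
W=np.array([onz(T,tp(*p),150) for p in((130,528),(425,440),(58,268),(350,190))])[:,:2]
print(W.round(1),[round(np.linalg.norm(W[i]-W[j])) for i,j in((0,1),(2,3),(0,2),(1,3))])
c=W.mean(0);A=W-c;th=np.arctan2((loc[:,0]*A[:,1]-loc[:,1]*A[:,0]).sum(),(loc*A).sum())
print('c',c,'yaw',th)
Rz=np.array([[np.cos(th),-np.sin(th),0],[np.sin(th),np.cos(th),0],[0,0,1]]);O=np.r_[c,0]
w2c=lambda P:Rz.T@(P-O); c2w=lambda P:O+Rz@np.array(P,float)
np.savez('pose.npz',O=O,Rz=Rz,th=th)
for n,p in(('FL',(122,188)),('BL',(330,25))): print('scene rim',n,w2c(onz(S,sp(*p),150)).round(1))
for n,p in(('hFR',(556,400)),('hBR',(495,163))): print(n,w2c(onz(T,tp(*p),93 if n=='hFR' else 127)).round(1))
for n,p,z in(('power c',(470,367),108),('heat',(445,277),120),('knob',(428,215),135)): print(n,w2c(onz(T,tp(*p),z)).round(1))
for n,p,z in(('power c',(108,305),108),('heat',(165,355),120)): print('S',n,w2c(onz(S,sp(*p),z)).round(1))
for p in((15,140),(368,42),(192,90)):
    for z in (340,335): print('lid edge',z,w2c(onz(T,tp(*p),z)).round(1))
for p in((130,405),(338,345),(148,400)): print('bar',[w2c(onz(T,tp(*p),z)).round(1)[:2] for z in(135,185,191)])
print('basket top corners z135',[w2c(onz(T,tp(*p),135)).round(1)[:2] for p in((110,300),(315,240),(370,415),(165,485))])
crop=lambda q:((q-[215,155])*4+1.5)
for b in(-.35,-.2,0,.2,.35):
  for y in(-55,55):
    P=c2w([58*np.sin(b),y,133+58*np.cos(b)]);print(b,y,'S',crop(proj(S,P)).round(),'T',((proj(T,P)-[280,115])*4+1.5).round())
E
```

```text
[[ 414.1   55.8]
 [ 468.8 -123.6]
 [ 573.   101.5]
 [ 623.7  -78.7]] [188, 187, 165, 161]
c [519.91873497 -11.27015219] yaw 0.28350956077834505
scene rim FL [-77.5 -92.8 150. ]
scene rim BL [-79.5  92.6 150. ]
hFR [ -77.1 -191.8   93. ]
hBR [  76.5 -191.4  127. ]
power c [ -42.5 -141.7  108. ]
heat [  15.9 -140.8  120. ]
knob [  54.8 -138.9  135. ]
S power c [ -39.3 -142.8  108. ]
S heat [  19.  -143.5  120. ]
lid edge 340 [120.8  98.1 340. ]
lid edge 335 [122.  98. 335.]
lid edge 340 [121.6 -93.6 340. ]
lid edge 335 [122.9 -94.6 335. ]
lid edge 340 [121.6   2.3 340. ]
lid edge 335 [122.9   1.8 335. ]
bar [array([-9.6, 73.4]), array([-14.1,  74.5]), array([-14.7,  74.7])]
bar [array([ -8.7, -61.1]), array([-13.3, -54.2]), array([-13.8, -53.4])]
bar [array([-9.6, 61.8]), array([-14.2,  63.5]), array([-14.7,  63.7])]
basket top corners z135 [array([56.9, 67.6]), array([ 58.7, -66.1]), array([-55.9, -67.8]), array([-62.9,  66.1])]
-0.35 -55 S [222. 176.] T [343. 355.]
-0.35 55 S [350.  75.] T [164. 405.]
-0.2 -55 S [231. 182.] T [339. 341.]
-0.2 55 S [359.  81.] T [161. 391.]
0 -55 S [243. 192.] T [334. 322.]
0 55 S [372.  90.] T [155. 372.]
0.2 -55 S [256. 205.] T [328. 304.]
0.2 55 S [384. 102.] T [150. 354.]
0.35 -55 S [265. 215.] T [324. 291.]
0.35 55 S [393. 112.] T [146. 341.]
```

Checks:
- **Rim:** it measures 163 x 187 mm against 160 x 180, and is centred at (520,-11) with yaw 0.284.
- **Handle:** the bar is at cleaner x≈-14, which puts the bail near -0.24. I'll fold it forward.
- **Lid:** about 1.73 rad, within the stated range.
- **Power rocker:** centred at about (-41,-142).

Next I swing over to a point behind the bar, staying high, with the fingers shut.

Call:
{"api": "send_rows", "payload": {"moves": [[[0.013,0.028,0.003,0,0,-0.008,-1],[0.013,0.028,0.003,0,0,-0.008,-1],[0.013,0.028,0.003,0,0,-0.008,-1],[0.013,0.028,0.003,0,0,-0.008,-1],[0.013,0.028,0.003,0,0,-0.008,-1],[0.013,0.028,0.003,0,0,-0.008,-1],[0.013,0.028,0.003,0,0,-0.008,-1],[0.013,0.028,0.003,0,0,-0.008,-1],[0.013,0.028,0.003,0,0,-0.008,-1],[0.013,0.028,0.003,0,0,-0.008,-1]]]}}

```text
clock: 1.1
eef_pos: [398.5, -283.2, 278.2]
tcp_rot: [-3.141, 0.0, 0.363]
contact_force: [-0.9, -0.1, -0.0]
opening: -0.002
grasp_force: 0.0
```

Call:
{"api": "send_rows", "payload": {"moves": [[[0.013,0.0275,0.002,0,0,-0.008,-1],[0.013,0.0275,0.002,0,0,-0.008,-1],[0.013,0.0275,0.002,0,0,-0.008,-1],[0.013,0.0275,0.002,0,0,-0.008,-1],[0.013,0.0275,0.002,0,0,-0.008,-1],[0.013,0.0275,0.002,0,0,-0.008,-1],[0.013,0.0275,0.002,0,0,-0.008,-1],[0.013,0.0275,0.002,0,0,-0.008,-1],[0.013,0.0275,0.002,0,0,-0.008,-1],[0.013,0.0275,0.002,0,0,-0.008,-1]]]}}

```text
clock: 2.1
eef_pos: [528.5, -8.2, 298.1]
tcp_rot: [-3.141, 0.001, 0.284]
contact_force: [1.0, -0.1, 0.5]
opening: -0.003
grasp_force: 0.0
```

```bash
cat >> h.py <<'E'
try:
    _p=np.load('pose.npz');O,Rz=_p['O'],_p['Rz']
    w2c=lambda P:Rz.T@(np.array(P,float)-O); c2w=lambda P:O+Rz@np.array(P,float)
except Exception: pass
E
python3 - <<'E'
from h import *
s=sense();print(s['clock'],s['eef_pos'],s['tcp_rot'],s['opening'],'cleaner',w2c(s['eef_pos']),s['contact_force'])
f=grab_frame('wrist');save(f,'w1');T=np.array(f['T_tool_cam']);print(T)
K=np.array(f['mtx']);
from scipy.spatial.transform import Rotation as Ro
R=Ro.from_euler('xyz',s['tcp_rot']).as_matrix()
def pw(P):
    q=np.linalg.inv(T)@np.r_[R.T@(P-s['eef_pos']),1];q=K@q[:3];return (q[:2]/q[2]).round()
for n,P in(('bar-',[-14,-55,189]),('bar+',[-14,55,189]),('tipproj',None),('FLrim',[-80,90,150]),('FRrim',[-80,-90,150]),('power',[-41,-142,106])):
    P=c2w(P) if P else s['eef_pos']+R[:,2]*17; print(n,pw(P))
E
```

```text
2.1 [528.5345627   -8.20807806 298.10610305] [-3.14149516e+00  5.03143835e-04  2.83629149e-01] -0.003030484357972931 cleaner [  9.12842501   0.5297569  298.10610305] [ 1.03541067 -0.0520679   0.45935257]
[[-2.13005522e-04 -9.52532689e-01 -3.04436251e-01  7.86775490e+01]
 [ 9.99999842e-01 -3.61212644e-04  4.30505111e-04 -4.29073975e-01]
 [-5.20036414e-04 -3.04436111e-01  9.52532616e-01 -1.25935664e+02]
 [ 0.00000000e+00  0.00000000e+00  0.00000000e+00  1.00000000e+00]]
bar- [385. 233.]
bar+ [255. 233.]
tipproj [319. 262.]
FLrim [233. 277.]
FRrim [406. 277.]
power [444. 226.]
```

View pics/w1.png

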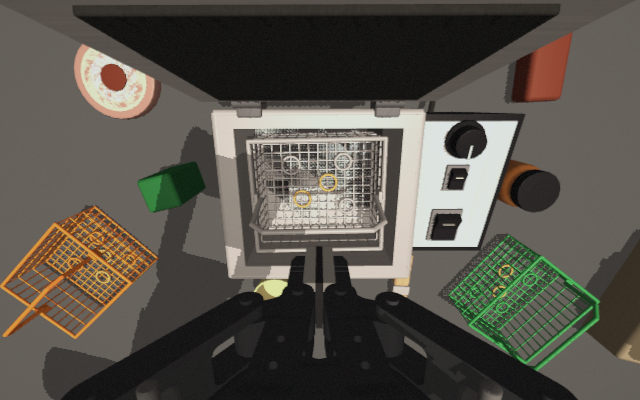

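The wrist view has the handle bar at (252–385, 230), against a predicted (255–385, 233). The rocker at (446,226) and the rim corners also match, so the pose is confirmed. The camera sits on the lid side of the tool, so I'll tilt the tool 0.4 rad, wrist toward the front. Then I go down behind the bar.

Call:
{"api": "send_rows", "payload": {"moves": [[[-0.001,0,-0.008,0.0224,-0.0768,0,-1],[-0.001,0,-0.008,0.0224,-0.0768,0,-1],[-0.001,0,-0.008,0.0224,-0.0768,0,-1],[-0.001,-0.001,-0.008,0.0224,-0.0768,0,-1],[0,0,-0.008,0.0224,-0.0768,0,-1],[0,0,-0.015,0,0,0,-1],[0,0,-0.015,0,0,0,-1],[0,0,-0.014,0,0,0,-1],[0,0,-0.012,0,0,0,-1],[0,0,-0.01,0,0,0,-1]]]}}

```text
clock: 3.15
eef_pos: [524.1, -10.5, 191.4]
tcp_rot: [-3.141, -0.399, 0.284]
contact_force: [0.2, 0.5, 0.6]
opening: 0.001
grasp_force: 0.0
```

```bash
python3 - <<'E'
from h import *
s=sense();print(s['clock'],s['tcp_rot'],'cleaner',w2c(s['eef_pos']),s['contact_force'])
E
```

```text
3.15 [-3.14138798 -0.39938821  0.28374046] cleaner [  4.19775597  -0.42548206 191.36026608] [0.21670467 0.54298412 0.61741444]
```

Call:
{"api": "send_rows", "payload": {"moves": [[[-0.0074,-0.0022,-0.0008,0,0,0,-1],[-0.0074,-0.0022,-0.0008,0,0,0,-1],[-0.0074,-0.0022,-0.0008,0,0,0,-1],[-0.0074,-0.0022,-0.0008,0,0,0,-1],[-0.0048,-0.0014,-0.0027,0,0,0,-1],[-0.0048,-0.0014,-0.0027,0,0,0,-1],[-0.0048,-0.0014,-0.0027,0,0,0,-1],[-0.0029,-0.0008,-0.0033,0,0,0,-1],[-0.0029,-0.0008,-0.0033,0,0,0,-1],[-0.0029,-0.0008,-0.0033,0,0,0,-1]]]}}

```text
clock: 4.15
eef_pos: [471.4, -25.9, 170.7]
tcp_rot: [-3.142, -0.4, 0.284]
contact_force: [-0.1, -0.5, 0.2]
opening: 0.0
grasp_force: 0.2
```

Call:
{"api": "send_rows", "payload": {"moves": [[[-0.001,0,-0.003,0,0,0,-1],[-0.001,0,-0.003,0,0,0,-1],[0,0,-0.002,0,0,0,-1],[0,0,0,0,0,0,-1]]]}}

```text
clock: 4.55
eef_pos: [469.5, -25.8, 162.7]
tcp_rot: [-3.141, -0.399, 0.284]
contact_force: [1.0, -0.2, -0.0]
opening: 0.004
grasp_force: 0.0
```

```bash
python3 - <<'E'
from h import *
s=sense();print(s['clock'],s['tcp_rot'],'cleaner',w2c(s['eef_pos']),'corner',w2c(s['eef_pos'])+[-3.5,0,-20],s['contact_force'])
E
```

```text
4.55 [-3.14126089 -0.39947868  0.28370203] cleaner [-5.24398281e+01  1.59820368e-01  1.62730252e+02] corner [-55.9398281    0.15982037 142.73025241] [ 0.95369275 -0.24501146 -0.02259879]
```

Call:
{"api": "send_rows", "payload": {"moves": [[[0,0,-0.002,0,0,0,-1],[0,0,0,0,0,0,-1],[0,0,0.02,0,0,0,-1],[0,0,0.03,0,0,0,-1],[0,0,0.03,0,0,0,-1],[0,0,0.03,-0.0224,0.0768,0,-1],[0,0,0.03,-0.0224,0.0768,0,-1],[0,0,0.03,-0.0224,0.0768,0,-1],[0,0,0.03,-0.0224,0.0768,0,-1],[0,0,0.03,-0.0224,0.0768,0,-1]]]}}

```text
clock: 5.55
eef_pos: [469.5, -25.9, 392.9]
tcp_rot: [3.141, 0.002, 0.283]
contact_force: [0.3, -1.1, -0.2]
opening: 0.001
grasp_force: 0.0
```

```bash
python3 - <<'E'
from h import *
s=sense();print(s['clock'],s['tcp_rot'],'cleaner',w2c(s['eef_pos']),s['contact_force'])
f=grab_frame('wrist');cv2.imwrite('pics/w2.png',cv2.resize(f['img'][:300,140:540],(800,600),interpolation=cv2.INTER_CUBIC)[:,:,::-1])
E
```

```text
5.55 [3.14082792e+00 2.37560879e-03 2.83445408e-01] cleaner [-5.24870598e+01  7.56430517e-02  3.92911894e+02] [ 0.29550282 -1.1134047  -0.15302141]
```

View pics/w2.png

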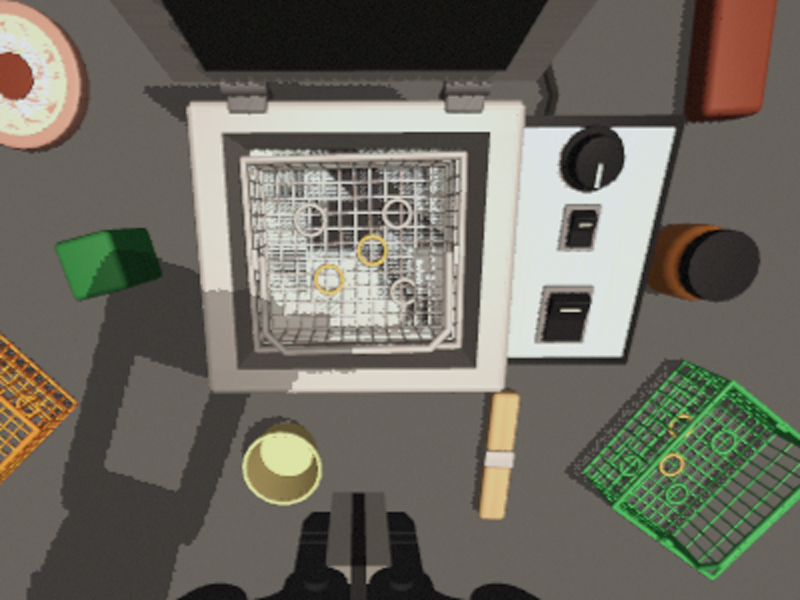

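The handle now lies flat at the basket's front edge, with the bar near (355,343) in the crop. Both rockers and the knob are untouched. Next I go over the lid's top and down behind it.

Call:
{"api": "send_rows", "payload": {"moves": [[[0,0,0.022,0,0,0,-1],[0,0,0.022,0,0,0,-1],[0.0245,0.0072,0,0,0,0,-1],[0.0245,0.0072,0,0,0,0,-1],[0.0245,0.0072,0,0,0,0,-1],[0.0245,0.0072,0,0,0,0,-1],[0.0245,0.0072,0,0,0,0,-1],[0.0245,0.0072,0,0,0,0,-1],[0.0245,0.0072,0,0,0,0,-1],[0.0245,0.0072,0,0,0,0,-1]]]}}

```text
clock: 6.6
eef_pos: [666.6, 32.1, 434.6]
tcp_rot: [-3.141, 0.0, 0.284]
contact_force: [-0.3, -0.4, 0.3]
opening: 0.001
grasp_force: 0.0
```

Call:
{"api": "send_rows", "payload": {"moves": [[[0,0,-0.02,0,0,0,-1],[0,0,-0.02,0,0,0,-1],[0,0,-0.02,0,0,0,-1],[0,0,-0.02,0,0,0,-1],[0,0,-0.02,0,0,0,-1],[0,0,-0.012,0,0,0,-1],[0,0,0,0,0,0,-1]]]}}

```text
clock: 7.3
eef_pos: [664.8, 31.7, 321.0]
tcp_rot: [-3.141, 0.003, 0.284]
contact_force: [-0.0, 1.0, 0.1]
opening: -0.001
grasp_force: 0.0
```

```bash
python3 - <<'E'
from h import *
s=sense();print(s['clock'],s['tcp_rot'],'cleaner',w2c(s['eef_pos']),s['contact_force'])
# tip front-corner path along lid radius r
r=158
for ph in np.linspace(1.65,0,12): print(round(ph,2),(np.array([92-r*np.cos(ph)+3*np.sin(ph)+11, 156+r*np.sin(ph)+3*np.cos(ph)+17])).round(1))
E
```

```text
7.3 [-3.14077523e+00  3.10290264e-03  2.83826367e-01] cleaner [151.11463355   0.73171361 321.0023496 ] [-0.02046411  1.00468241  0.11745628]
1.65 [118.5 330.3]
1.5 [ 94.8 330.8]
1.35 [ 71.3 327.8]
1.2 [ 48.5 321.3]
1.05 [ 27.  311.5]
0.9 [  7.1 298.6]
0.75 [-10.6 282.9]
0.6 [-25.7 264.7]
0.45 [-38.  244.4]
0.3 [-47.1 222.6]
0.15 [-52.8 199.6]
0.0 [-55. 176.]
```

Call:
{"api": "send_rows", "payload": {"moves": [[[-0.0077,-0.0022,0,0,0,0,-1],[-0.0077,-0.0022,0,0,0,0,-1],[-0.0077,-0.0022,0,0,0,0,-1],[-0.0077,-0.0022,0,0,0,0,-1],[-0.0077,-0.0022,0,0,0,0,-1],[-0.0077,-0.0022,0,0,0,0,-1],[-0.0077,-0.0022,0,0,0,0,-1],[-0.0077,-0.0022,0,0,0,0,-1],[-0.0077,-0.0022,0,0,0,0,-1],[-0.0077,-0.0022,0,0,0,0,-1]]]}}

```text
clock: 8.3
eef_pos: [587.9, 9.6, 322.8]
tcp_rot: [-3.141, 0.0, 0.284]
contact_force: [2.7, 1.1, -0.8]
opening: 0.001
grasp_force: 1.3
```

Call:
{"api": "send_rows", "payload": {"moves": [[[-0.0072,-0.0021,-0.001,0,0,0,-1],[-0.0072,-0.0021,-0.001,0,0,0,-1],[-0.0072,-0.0021,-0.001,0,0,0,-1],[-0.0103,-0.003,-0.004,0,0,0,-1],[-0.0103,-0.003,-0.004,0,0,0,-1],[-0.0096,-0.0028,-0.0062,0,0,0,-1],[-0.0096,-0.0028,-0.0062,0,0,0,-1],[-0.0056,-0.0016,-0.0052,0,0,0,-1],[-0.0056,-0.0016,-0.0052,0,0,0,-1],[-0.0056,-0.0016,-0.0052,0,0,0,-1]]]}}

```text
clock: 9.3
eef_pos: [510.0, -13.1, 283.7]
tcp_rot: [3.142, 0.0, 0.284]
contact_force: [1.9, -0.2, 1.1]
opening: -0.001
grasp_force: 0.8
```

Call:
{"api": "send_rows", "payload": {"moves": [[[-0.0048,-0.0014,-0.0061,0,0,0,-1],[-0.0048,-0.0014,-0.0061,0,0,0,-1],[-0.0048,-0.0014,-0.0061,0,0,0,-1],[-0.0039,-0.0011,-0.0068,0,0,0,-1],[-0.0039,-0.0011,-0.0068,0,0,0,-1],[-0.0039,-0.0011,-0.0068,0,0,0,-1],[-0.0029,-0.0008,-0.0073,0,0,0,-1],[-0.0029,-0.0008,-0.0073,0,0,0,-1],[-0.0029,-0.0008,-0.0073,0,0,0,-1]]]}}

```text
clock: 10.2
eef_pos: [475.5, -22.9, 222.8]
tcp_rot: [3.142, -0.0, 0.284]
contact_force: [1.6, -0.6, 1.9]
opening: 0.001
grasp_force: 0.7
```

```bash
python3 - <<'E'
from h import *
s=sense();print(s['clock'],'cleaner',w2c(s['eef_pos']),s['contact_force'])
E
```

```text
10.2 cleaner [-45.94922947   1.25549129 222.82695864] [ 1.62846217 -0.62816699  1.88507612]
```

Contact has stayed at 2–3 N and the lid is at about 0.3 rad. I'll close the last part slowly.

Call:
{"api": "send_rows", "payload": {"moves": [[[-0.0015,-0.0004,-0.006,0,0,0,-1],[-0.0015,-0.0004,-0.006,0,0,0,-1],[-0.0015,-0.0004,-0.006,0,0,0,-1],[-0.001,-0.0004,-0.006,0,0,0,-1],[-0.0005,0,-0.005,0,0,0,-1],[-0.0005,0,-0.005,0,0,0,-1],[-0.0005,0,-0.005,0,0,0,-1],[0,0,-0.003,0,0,0,-1],[0,0,-0.003,0,0,0,-1],[0,0,-0.001,0,0,0,-1]]]}}

```text
clock: 11.2
eef_pos: [468.6, -24.4, 177.2]
tcp_rot: [-3.141, 0.0, 0.284]
contact_force: [-0.9, -0.5, 1.0]
opening: -0.004
grasp_force: 0.6
```

Call:
{"api": "send_rows", "payload": {"moves": [[[0,0,-0.001,0,0,0,-1],[0,0,-0.001,0,0,0,-1],[0,0,-0.001,0,0,0,-1],[0,0,0,0,0,0,-1]]]}}

```text
clock: 11.6
eef_pos: [468.7, -24.5, 175.9]
tcp_rot: [3.142, -0.0, 0.284]
contact_force: [-7.0, 0.1, 19.1]
opening: -0.001
grasp_force: 9.7
```

The lid hit a hard stop with the TCP at 175.9 mm, against 176 predicted for level, so it is fully shut. Next I lift and go tilted to above the far end of the power rocker.

Call:
{"api": "send_rows", "payload": {"moves": [[[0,0,0.022,0,0,0,-1],[0,0,0.024,0,0,0,-1],[0.0133,-0.026,0,0.0224,-0.0768,0,-1],[0.0133,-0.026,0,0.0224,-0.0768,0,-1],[0.0133,-0.026,0,0.0224,-0.0768,0,-1],[0.0133,-0.026,0,0.0224,-0.0768,0,-1],[0.0133,-0.026,0,0.0224,-0.0768,0,-1],[0,0,-0.025,0,0,0,-1],[0,0,-0.025,0,0,0,-1],[0,0,-0.02,0,0,0,-1]]]}}

```text
clock: 12.6
eef_pos: [534.8, -155.0, 149.4]
tcp_rot: [3.142, -0.4, 0.283]
contact_force: [0.5, -0.2, -0.6]
opening: -0.0
grasp_force: 0.0
```

```bash
python3 - <<'E'
from h import *
s=sense();print(s['clock'],s['tcp_rot'],'corner',w2c(s['eef_pos'])+[-3.5,0,-20],s['contact_force'])
a=grab_frame('wrist')['img'];b=grab_frame('scene')['img'][155:295,215:365]
im=np.hstack([cv2.resize(a[:300,200:440],(400,500)),cv2.resize(b,(400,500))]);cv2.imwrite('pics/m.png',im[:,:,::-1])
E
```

```text
12.6 [ 3.14156498 -0.39971136  0.28262504] corner [ -29.43544372 -142.11973889  129.39251286] [ 0.54407931 -0.23411203 -0.551131  ]
```

View pics/m.png

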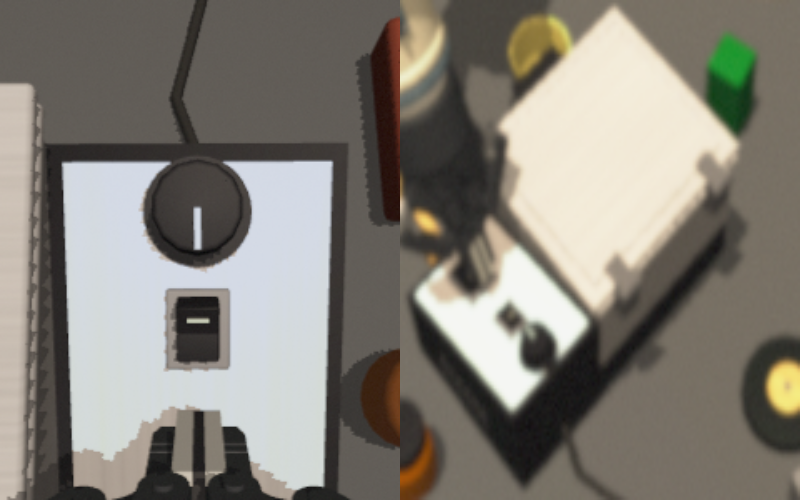

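The right half shows the lid level and shut. The left half shows the fingertip at (198,420), in line with the heater at (198,325) and the knob, and well clear of both. Now I go down until it touches.

Call:
{"api": "send_rows", "payload": {"moves": [[[0,0,-0.005,0,0,0,-1],[0,0,-0.005,0,0,0,-1],[0,0,-0.002,0,0,0,-1],[0,0,-0.002,0,0,0,-1],[0,0,0,0,0,0,-1]]]}}

```text
clock: 13.2
eef_pos: [535.5, -154.5, 136.8]
tcp_rot: [3.141, -0.401, 0.284]
contact_force: [-0.1, -0.6, -0.3]
opening: -0.004
grasp_force: 0.2
```

Call:
{"api": "send_rows", "payload": {"moves": [[[0,0,-0.002,0,0,0,-1],[0,0,-0.002,0,0,0,-1],[0,0,0,0,0,0,-1]]]}}

```text
clock: 13.5
eef_pos: [537.5, -154.4, 134.5]
tcp_rot: [3.14, -0.404, 0.284]
contact_force: [6.5, 7.2, 8.3]
opening: 0.001
grasp_force: 5.5
```

Call:
{"api": "send_rows", "payload": {"moves": [[[0,0,-0.002,0,0,0,-1],[0,0,-0.001,0,0,0,-1],[0,0,0,0,0,0,-1]]]}}

```text
clock: 13.8
eef_pos: [539.0, -154.2, 132.6]
tcp_rot: [3.14, -0.407, 0.284]
contact_force: [10.2, 11.5, 12.5]
opening: -0.001
grasp_force: 8.9
```

```bash
python3 - <<'E'
from h import *
s=sense();F=np.array(s['contact_force']);M=np.array(s['wrist_torque']);print(s['tcp_rot'],'corner',w2c(s['eef_pos'])+[-3.5,0,-20],'F',Rz.T@F,'M',Rz.T@M)
r0=np.cross(F,M)/(F@F)*1000
print('line pt (cleaner, rel)',Rz.T@r0,'dir',Rz.T@F/np.linalg.norm(F),s['qpos'])
a=grab_frame('wrist')['img'];b=grab_frame('top')['img'][115:265,290:440]
im=np.hstack([cv2.resize(a[:,200:440],(360,600)),cv2.resize(b,(440,600))]);cv2.imwrite('pics/m2.png',im[:,:,::-1])
E
```

```text
[ 3.13988717 -0.40664363  0.28356955] corner [ -25.17861451 -142.58936522  112.58590129] F [12.99850226  8.17298295 12.49809462] M [ 1.32059351 -2.76282965  0.49184516]
line pt (cleaner, rel) [  98.35147025   25.79759237 -119.15937075] dir [0.6565561  0.41281847 0.63128044] [-0.43197383  0.29898988  2.1050175   0.5778917   0.49229731  0.37573809]
```

View pics/m2.png

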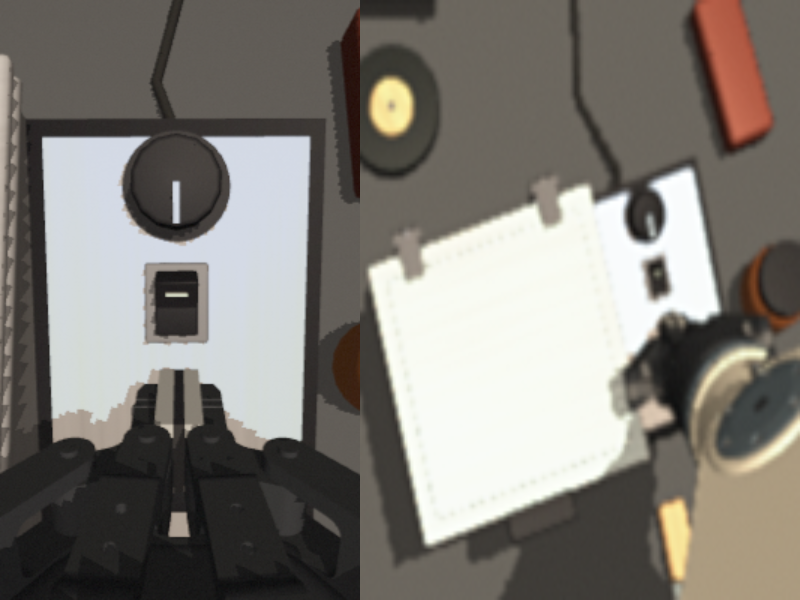

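The wrist force line passes through the fingertip and points toward +x. So the tip has slid off the back edge of the rocker's raised end. I'll lift, set the tool upright and move it a little forward.

Call:
{"api": "send_rows", "payload": {"moves": [[[0,0,0.015,0,0,0,-1],[0,0,0.015,0,0,0,-1],[-0.0037,-0.0052,0,-0.0224,0.0768,0,-1],[0,0,0,-0.0224,0.0768,0,-1],[0,0,0,-0.0224,0.0768,0,-1],[0,0,0,-0.0224,0.0768,0,-1],[0,0,0,-0.0224,0.0768,0,-1],[0,0,-0.01,0,0,0,-1],[0,0,-0.008,0,0,0,-1],[0,0,0,0,0,0,-1]]]}}

```text
clock: 14.9
eef_pos: [529.6, -159.3, 139.5]
tcp_rot: [-3.139, 0.001, 0.284]
contact_force: [-0.8, -0.2, -0.3]
opening: -0.0
grasp_force: 0.0
```

```bash
python3 - <<'E'
from h import *
s=sense();print(s['tcp_rot'],'tip',w2c(s['eef_pos'])+[0,0,-17],s['contact_force'])
E
```

```text
[-3.13941594e+00  1.38197776e-03  2.83571005e-01] tip [ -32.07307095 -144.79371243  122.51684101] [-0.80784979 -0.1807595  -0.33046569]
```

Call:
{"api": "send_rows", "payload": {"moves": [[[0,0,-0.003,0,0,0,-1],[0,0,-0.003,0,0,0,-1],[0,0,0,0,0,0,-1]]]}}

```text
clock: 15.2
eef_pos: [531.0, -159.8, 135.2]
tcp_rot: [-3.141, 0.0, 0.283]
contact_force: [0.7, -0.2, -0.3]
opening: -0.002
grasp_force: 0.0
```

Call:
{"api": "send_rows", "payload": {"moves": [[[0,0,-0.002,0,0,0,-1],[0,0,-0.001,0,0,0,-1],[0,0,0,0,0,0,-1]]]}}

```text
clock: 15.5
eef_pos: [532.3, -159.7, 133.0]
tcp_rot: [3.141, -0.002, 0.284]
contact_force: [2.6, 1.3, 3.8]
opening: 0.001
grasp_force: 1.6
```

Call:
{"api": "send_rows", "payload": {"moves": [[[0,0,-0.002,0,0,0,-1],[0,0,-0.001,0,0,0,-1],[0,0,0,0,0,0,-1]]]}}

```text
clock: 15.8
eef_pos: [532.9, -159.8, 130.6]
tcp_rot: [3.14, -0.003, 0.284]
contact_force: [2.2, 1.9, 8.8]
opening: 0.003
grasp_force: 4.5
```

Call:
{"api": "send_rows", "payload": {"moves": [[[0,0,-0.002,0,0,0,-1],[0,0,-0.001,0,0,0,-1],[0,0,0,0,0,0,-1]]]}}

```text
clock: 16.1
eef_pos: [533.2, -159.9, 129.7]
tcp_rot: [3.14, -0.004, 0.284]
contact_force: [-5.7, 3.6, 32.4]
opening: 0.0
grasp_force: 16.5
```

Call:
{"api": "send_rows", "payload": {"moves": [[[0,0,-0.002,0,0,0,-1],[0,0,-0.001,0,0,0,-1],[0,0,0,0,0,0,-1]]]}}

```text
clock: 16.4
eef_pos: [533.5, -159.9, 129.1]
tcp_rot: [3.139, -0.004, 0.284]
contact_force: [-13.5, 6.9, 60.2]
opening: 0.001
grasp_force: 29.4
```

```bash
python3 - <<'E'
from h import *
s=sense();F=np.array(s['contact_force']);M=np.array(s['wrist_torque']);print('tip',w2c(s['eef_pos'])+[0,0,-17],Rz.T@F,Rz.T@M)
print(Rz.T@np.cross(F,M)/(F@F)*1000)
E
```

```text
tip [ -28.54753739 -146.52889674  112.08970598] [-11.03718556  10.41494169  60.15880498] [1.89176581 1.62667718 0.03152009]
[-25.3367739   29.65529317  -9.78252185]
```

I hit a hard stop after about 5 mm of travel, with the tip at z 112, well above the panel at 106. I'll lift away and verify.

Call:
{"api": "send_rows", "payload": {"moves": [[[0,0,0.01,0,0,0,-1],[0,0,0.02,0,0,0,-1],[0,0,0.03,0,0,0,-1],[0,0,0.03,0,0,0,-1],[0,0,0.03,0,0,0,-1],[-0.02,-0.005,0.03,0,0,0,-1],[-0.03,-0.01,0.02,0,0,0,-1],[-0.03,-0.01,0,0,0,0,-1],[-0.03,-0.01,0,0,0,0,-1],[0,0,0,0,0,0,-1]]]}}

```text
clock: 17.4
eef_pos: [417.9, -195.0, 293.1]
tcp_rot: [-3.141, 0.003, 0.282]
contact_force: [1.0, 0.5, 0.0]
opening: 0.004
grasp_force: 0.0
```

```bash
python3 - <<'E'
from h import *
a=grab_frame('wrist')['img'];b=grab_frame('top')['img'][115:265,290:440]
im=np.hstack([cv2.resize(a[60:260,240:460],(500,455),interpolation=cv2.INTER_CUBIC),cv2.resize(b,(300,455))]);cv2.imwrite('pics/m3.png',im[:,:,::-1]);print(sense()['contact_force'],w2c(sense()['eef_pos']))
E
```

```text
[-0.00423853  0.21678871  0.43606078] [-146.21384697 -148.5729367   293.4844327 ]
```

View pics/m3.png

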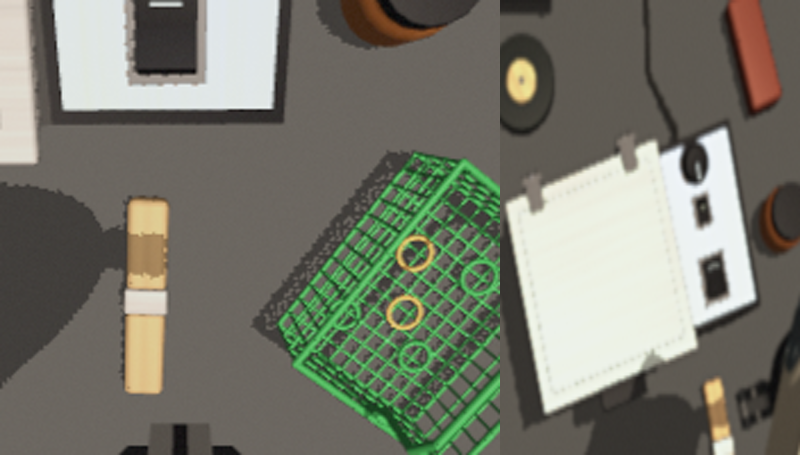

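The lid is shut and nothing on the bench has moved. The rocker is cut off by this crop, at (167,40), so I'll use the last picture to compare it with the earlier view.

```bash
python3 - <<'E'
from h import *
a=grab_frame('wrist')['img'][0:110,260:370]
w=cv2.imread('pics/w2.png')[110:370,500:690,::-1]
im=np.hstack([cv2.resize(a,(400,400),interpolation=cv2.INTER_CUBIC),cv2.resize(w,(292,400))]);cv2.imwrite('pics/m4.png',im[:,:,::-1])
E
```

```text
(no output)
```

View pics/m4.png

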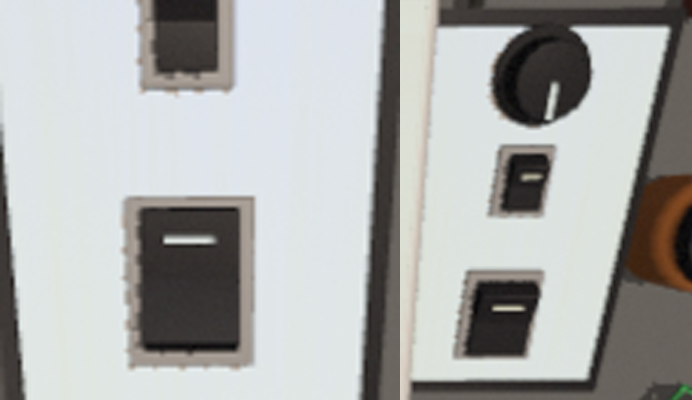

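The power rocker now sits level in its frame, with its mark moved to the far end: 22% down the rocker, against 35% before. The heater and knob are unchanged, so I'm handing in.

```bash
python3 -c "
from rig import sign_off
print(sign_off())"
```

```text
the job is handed in; nothing more can be done
None
```

The job is handed in (the verdict wasn't shown): the handle is folded flat, the lid was pushed shut without slamming, the power rocker was pressed to its stop on the second try after the fingertip slid off it once, and the heater, the timer and the bench items in the last views look unmoved.

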